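# Load a grease cartridge into the leaning magazine with its code towards the reader

### The arm

A 6-joint arm with a two-finger parallel gripper is mounted at the origin on the work surface. World frame = base frame: x ahead of the robot, y to its left, z up, the work surface at z = 0. Lengths are in m, angles in degrees, forces in N, time in s.
With the tool pointing down it reaches from about 0.325 to 0.775 m from the base axis. Payload 5.5 kg.
Tool frame: the origin (TCP) lies at the very end of the fingers, on their centre line; the grasp point (between the pads) lies 19 mm behind it (pinch_z is the distance from the TCP to the grasp point, in m); z points along the fingers, y is the line along which they close (so a half turn about z gives the same grasp; the last joint's range is limited). The gripper opens to 85 mm and grips with 20 to 120 N. Pads are 22 mm wide; open, the fingers measure 114 mm over their backs; the gripper's body (76 mm by 85 mm) begins 54 mm behind the grasp point. The pads swing forward as they close: fully open they stand 13 mm farther back than shut.
Start: joints at [62.871, 5.22, 70.514, -0, 104.267, -3.249], TCP at [0.243, 0.549, 0.21] pointing down, gripper open.
Joint ranges: [-164.24, 164.24], [-49.07, 125.15], [9.68, 141.18], [-86.29, 266.29], [3.28, 154.24], [-151.56, 151.56]. Speed limits (degrees/s): [147.25, 147.25, 172.46, 180, 180, 180].

### API

Orientations are given as a 3x3 rotation matrix whose columns are the frame's x, y, z axes.
In Python, from bench import state, get_image, calibration, hand_in, boxes_of, masks_of, tip_of, pinch_z gives the robot as it stands.
- The arm moves only by the shell command python3 -m handwheel 'ROWS' [FORCE]. ROWS is JSON, one flat list of numbers, 7 for each row, row after row: the opening, from 0 (shut) to 1 (fully open), then the shift along the tool's x, y, z in cm, then the turn, a rotation vector about the tool's x, y, z in rad. In form: [fingers, x, y, z, wx, wy, wz, fingers, x, y, z, wx, wy, wz, ...]. A call has 1 to 12 rows; each row shifts and turns the commanded pose from where the row before left it, along the tool's axes as they then stand; what a row does not reach is not made up. A row lasts 1/12 s, in which the tool goes at most 41.7 mm and 7.16 degrees, less where a joint would pass 70% of its speed; a pose out of reach is approached as far as the arm can. A call is refused whole if a number of a shift passes 4.17 or a number of a turn 0.125, either way. A call with a gripper value outside its range is refused whole. The fingers move at their own pace and stop on an object; FORCE is the grip in N (left out, the last holds). Time passes only in rows, so rows that do not move let the fingers close. It gives the time, the measured TCP pose, the force, the opening and the grip force at its end, in the units of the state.
- state(): the state, without advancing time (a new reading comes with each control period).
- get_image(name): name is "scene" or "top" or "wrist"; returns the picture (400x640x3 uint8, red, green, blue); there is no depth.
- calibration(name): a dict with "intrinsics" (3x3 intrinsics, pixels), "k1" (the pictures are not rectified: a ray, as slopes to the right and down, at radius r is drawn at 1 + k1 r^2 times it, then the intrinsics apply), "pose" (4x4, takes a point from camera to world coordinates); the wrist camera has in their place "tool_from_camera" (4x4, takes a point from camera to tool coordinates, whose origin is the TCP and whose axes are the flange's). Camera axes: x right, y down, z forward; pixel columns grow to the right and rows downward; lengths in m; the calibration is good to about 2 mm. A picture is of the moment at which its call begins: read the wrist's pose just before it. calibration takes no time and is no camera call.
- hand_in(): hands the job in; it is judged then, once.
Trained networks look in the newest picture that a camera, given by its name, has taken for a name from the list of things; names that differ only in an ending like _2 or _b are one class to them, and where a whole thing is asked for, a point or a joint stands for the part that bears it (a point fixed in the world has none). Each returns a list of dicts, best first, with "p" (0 to 1); they miss things now and then, are a little off and sometimes report something else, mostly with a low value. They report only what shows in the picture. A call takes as long as a camera call.
- boxes_of(camera, query): "extent" ([left, top, right, bottom] in pixels, round what is visible of it).
- masks_of(camera, query): "region" (400x640 bool, what is visible of it) and "extent" ([left, top, right, bottom] in pixels, round what is visible of it).
- tip_of(camera, query): "position" ([column, row] in pixels: a listed point, or the origin of a listed thing).
The state is a dict: "clock": time; "qpos": joint angles; "qvel": joint speeds; "effort": joint torques, N m; "position": TCP position; "tcp_rot": TCP orientation; "force": force on the tool from outside, world axes, zero at the start; "ft_torque": the same for the moment, N m; "width": opening from 0.0 (shut) to 1.0 (fully open); "grasp_force": force on a finger pad.
Only numpy, scipy, OpenCV 4.12 (cv2) and the standard library are available. Lean on these libraries where they do the work, as an engineer would, in place of code of your own. Each camera call takes 0.05 s, during which the arm holds its last target. There are 200 camera calls.

### The job

Take the white grease cartridge with the blue bands and load it into the leaning magazine: bring its foot down to the sloping apron, push it up the slope between the two orange retaining lips and against the sprung plate until both lips have closed behind it, then let go. It must stand flat on the sloping floor with the middle of its dark code label turned squarely to the yellow scanner block beside the magazine. Leave everything else on the bench where it is.

Things in the scene. Friction and masses are not known exactly. Their poses are not given: they have to be found in the camera images.
- cartridge_blue: The cartridge to load: white cylinder, diameter 52 mm, 170 mm tall, about 0.4 kg, blue bands near foot and top, blue disc on the flat top. Stands upright on the bench, turned anyhow. Origin: centre of its foot; z along its axis to the top; x out through the middle of its dark code label. A black bar on the top runs from the centre towards the label side.
- blue_label (a point): Middle of the dark code label on the blue cartridge: on its surface, 26 mm from the axis in the cartridge's +x, 85 mm above the foot. The label is 75 mm tall and covers about 60 degrees of the round.
- deck: Sloping aluminium floor of the magazine, rising away from the robot at 30 degrees. Origin on its top surface, where the foot centre of a loaded cartridge belongs, 75 mm above the bench. x up the slope (pushing direction), y across to the scanner, z square to the floor: a loaded cartridge stands along z, leaning 30 degrees to the robot. No fixed part reaches above z = 100 mm.
- apron (a point): Point on the open apron, the floor below the lips: deck x = -75 mm, y = 0, z = 0. Apron 110 mm wide, ends at deck x = -110 mm, no walls: a cartridge let go there falls over. Above the lips, two blue side walls 50 mm high with inner faces at deck y = +-29 mm run from x = 0 to 75 mm.
- follower (a joint): Orange sprung plate, 50 mm wide, deck z = 2 to 92 mm. Joint in m, growing up the slope; at 0 (rest) its face is at deck x = 22 mm, so a loaded cartridge holds it at about 0.004; travel 0.05. Pushes back with about 3.5 N, 0.1 N more per mm, and so presses a loaded cartridge onto the lips.
- scanner_window (a point): Red window of the yellow scanner block (50 x 50 mm, 100 mm high, fixed beside the magazine): in the deck's frame at x = 0, y = 65 mm, z = 75 mm, looking along the deck's -y at the loaded cartridge.
- lip_left (a joint): Orange sprung lip on the scanner's side (deck +y), deck z = 60 to 82 mm, on a steel post (radius 5 mm, 90 mm high) at deck x = -44, y = 42 mm; at rest its tip is at x = -24, y = 14 mm. 0 rad closed (a stop); swings to about 0.5 as a cartridge is pushed by up the slope and springs back to 0 behind it. It never swings the other way.
- lip_right (a joint): The other lip (deck -y), mirror image of the left one, same values. Both together resist a cartridge with about 5 to 10 N. They are shut once its centre has reached deck x = 0; pushing on to x = 5 mm before letting go is safe, the sprung plate brings it back to x = 0.
- cartridge_red: Bystander: same cartridge with red bands; origin at the centre of its foot.
- cartridge_green: Bystander: same cartridge with green bands; origin at the centre of its foot.
- wrench: Bystander: steel wrench 180 mm long lying on the bench.
- hammer: Bystander: hammer lying on the bench.
- bearing: Bystander: steel bearing ring, diameter 90 mm, 22 mm high.
- cup: Bystander: white plastic cup, diameter 76 mm, 85 mm high.
- oil_bottle: Bystander: orange oil bottle, diameter 66 mm, 180 mm high.
- bolt_jar: Bystander: glass jar with steel cap, diameter 80 mm, 80 mm high.

How it is judged:
By the outcome, as a careful person would: the job done as asked, in the order asked, and still so for the second after the job is handed in, with the robot touching nothing.
It also fails if it takes over 48 s, if anything falls off the work surface, if the arm or the gripper's body presses on something with over 40 N, if the wrist force passes 120 N, or if a joint passes its speed limit or range.

## Working session

There is one attempt and no reset: what is moved stays moved. The work goes in short steps, Python scripts to look and compute and a shell command to move; the robot and the scene stay as the last step left them, time stands still between calls to the robot, and variables do not carry over. Pictures are saved under pics/ and viewed, at most 12 in all, crops included, and the job is handed in when it is done.

```bash
mkdir -p pics; ls
python3 - <<'E'
from bench import *
import cv2,numpy as np
s=state();print(s['clock'],s['position'],np.round(s['tcp_rot'],3).tolist(),pinch_z)
for n in("scene","top"):
    im=get_image(n);cv2.imwrite(f'pics/{n}0.png',im[:,:,::-1])
    c=calibration(n);print(n,c['intrinsics'],c['k1'],np.round(c['pose'],4).tolist())
    for q in("cartridge_blue","blue_label","deck","apron","scanner_window","lip_left","lip_right"):
        print(q,[(round(d['p'],2),np.round(d['position']).tolist()) for d in tip_of(n,q)[:2]])
c=calibration("wrist");print(c)
E
```

```text
pics
0.0 [0.24272766 0.54832336 0.20921928] [[-0.914, 0.405, -0.001], [0.405, 0.914, -0.002], [0.0, -0.002, -1.0]] 0.0187
scene [[519.09883529   0.         317.26155898]
 [  0.         519.09883529 200.32223051]
 [  0.           0.           1.        ]] -0.022715915035691307 [[0.5069, 0.5452, -0.6677, 1.4995], [0.8617, -0.2999, 0.4093, -0.5953], [0.0229, -0.7828, -0.6218, 1.0211], [0.0, 0.0, 0.0, 1.0]]
cartridge_blue [(0.8, [237.0, 258.0])]
blue_label [(0.8, [236.0, 242.0])]
deck [(0.95, [373.0, 236.0])]
apron [(0.55, [354.0, 232.0])]
scanner_window [(0.59, [455.0, 209.0])]Traceback (most recent call last):
  File "<stdin>", line 8, in <module>
ValueError: it knows: apron, bearing, blue_label, bolt_jar, cartridge_blue, cartridge_green, cartridge_red, cup, deck, hammer, oil_bottle, scanner_window, wrench
```

```bash
cat > h.py <<'E'
from bench import *
import cv2,numpy as np
def cam(n,s=None):
    c=calibration(n)
    if n=='wrist':
        T=np.eye(4);T[:3,:3]=s['tcp_rot'];T[:3,3]=s['position'];P=T@np.array(c['tool_from_camera'])
    else:P=np.array(c['pose'])
    return np.array(c['intrinsics']),c['k1'],P
def ray(C,uv):
    K,k,P=C;d=np.linalg.inv(K)@[uv[0],uv[1],1.];d=d[:2];u=d.copy()
    for _ in range(20):u=d/(1+k*(u@u))
    v=P[:3,:3]@[u[0],u[1],1];return P[:3,3],v/np.linalg.norm(v)
def onz(C,uv,z):
    o,v=ray(C,uv);return o+v*(z-o[2])/v[2]
def proj(C,X):
    K,k,P=C;q=P[:3,:3].T@(np.asarray(X,float)-P[:3,3]);u=q[:2]/q[2];u=u*(1+k*(u@u));return K[:2,:2]@u+K[:2,2]
def tri(Rs):
    A=sum(np.eye(3)-np.outer(v,v) for o,v in Rs);b=sum((np.eye(3)-np.outer(v,v))@o for o,v in Rs)
    X=np.linalg.solve(A,b);return X,[np.linalg.norm(np.cross(v,X-o)) for o,v in Rs]
E
python3 - <<'E'
from h import *
c=calibration("top");print(c['k1'],np.round(c['pose'],4).tolist());print(calibration("wrist"))
im=get_image('top');cv2.imwrite('pics/top0.png',im[:,:,::-1])
R={}
for n in("scene","top"):
    if n=="scene":get_image(n)
    for q in("cartridge_blue","blue_label","deck","apron","scanner_window"):
        t=tip_of(n,q);print(n,q,[(round(d['p'],2),np.round(d['position'],1).tolist()) for d in t[:2]])
        if t:R.setdefault(q,[]).append(ray(cam(n),t[0]['position']))
for q,r in R.items():
    if len(r)>1:print(q,tri(r))
E
```

```text
0.03613752797887112 [[-0.0081, -0.9911, 0.1329, 0.3851], [-0.9998, 0.0101, 0.0144, 0.0001], [-0.0156, -0.1328, -0.991, 1.206], [0.0, 0.0, 0.0, 1.0]]
{'intrinsics': array([[287.38595968,   0.        , 321.0876412 ],
       [  0.        , 287.38595968, 194.27974504],
       [  0.        ,   0.        ,   1.        ]]), 'k1': -0.032161210071187205, 'tool_from_camera': array([[-3.26711235e-04, -9.60609235e-01, -2.77902483e-01,
         6.94140979e-02],
       [ 9.99999942e-01, -2.88278278e-04, -1.79157950e-04,
         1.07414219e-03],
       [ 9.19875321e-05, -2.77902526e-01,  9.60609274e-01,
        -1.64062238e-01],
       [ 0.00000000e+00,  0.00000000e+00,  0.00000000e+00,
         1.00000000e+00]])}
scene cartridge_blue [(0.76, [235.3, 262.3])]
scene blue_label [(0.76, [235.5, 243.4]), (0.32, [375.9, 235.8])]
scene deck [(0.67, [374.8, 233.1])]
scene apron [(0.59, [356.6, 230.7]), (0.43, [176.8, 267.5])]
scene scanner_window [(0.85, [384.1, 199.0])]
top cartridge_blue [(0.6, [405.6, 203.2]), (0.34, [369.9, 159.5])]
top blue_label []
top deck [(0.62, [295.4, 141.3])]
top apron [(0.73, [295.5, 169.7]), (0.22, [406.5, 260.2])]
top scanner_window [(0.98, [270.9, 149.8])]
cartridge_blue (array([ 0.51478732, -0.2482609 , -0.01871567]), [np.float64(0.004528501073914448), np.float64(0.004528501073914388)])
deck (array([0.68777501, 0.0844518 , 0.08155174]), [np.float64(0.003015614229997665), np.float64(0.0030156142299976913)])
apron (array([0.61298586, 0.08430244, 0.03247823]), [np.float64(0.0010167047257939592), np.float64(0.0010167047257939959)])
scanner_window (array([0.64548657, 0.14218769, 0.14849256]), [np.float64(0.00035266976639282443), np.float64(0.0003526697663929185)])
```

View pics/scene0.png

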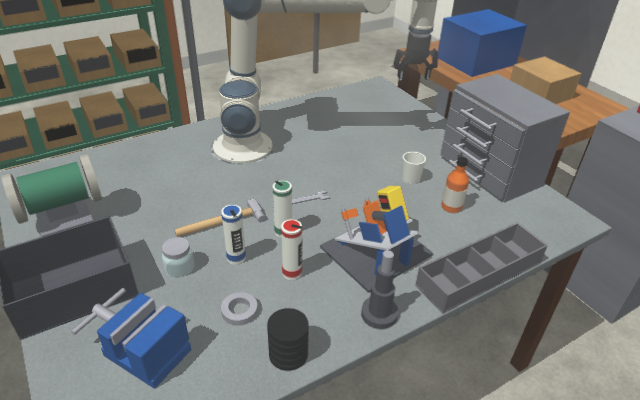

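View pics/top0.png

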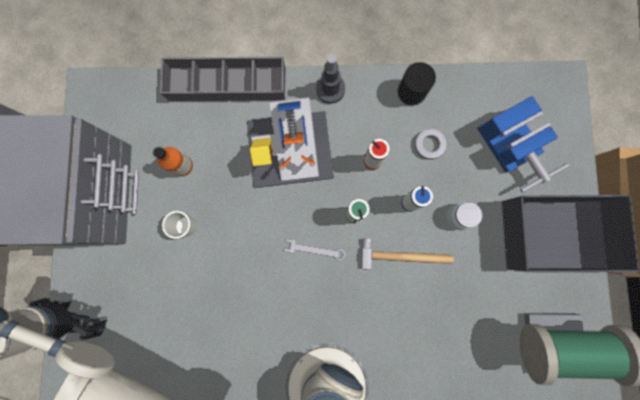

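The scene view shows the blue cartridge at about (234,235) and the magazine at about (380,235). In the top view the blue top is at (421,197) with its bar pointing up (world +x), and the magazine is at (293,140). I'll go over the magazine for a close look on the way.

```bash
python3 -m handwheel '[1,0,0,-1.5,0,0,0.1154,1,0,0,-1.5,0,0,0.1154,1,0,0,-1.5,0,0,0.1154,1,0,0,-1.5,0,0,0.1154,1,0,0,-1.5,0,0,0.1154,1,0,0,-1.5,0,0,0.1154,1,0,0,-1.5,0,0,0.1154,1,0,0,-1.5,0,0,0.1154,1,0,0,-1.5,0,0,0.1154,1,0,0,-1.5,0,0,0.1154]'
python3 -m handwheel '[1,-2.74,2.48,0,0,0,0,1,-2.74,2.48,0,0,0,0,1,-2.74,2.48,0,0,0,0,1,-2.74,2.48,0,0,0,0,1,-2.74,2.48,0,0,0,0,1,-2.74,2.48,0,0,0,0,1,-2.74,2.48,0,0,0,0,1,-2.74,2.48,0,0,0,0]'
python3 -m handwheel '[1,-2.74,2.48,0,0,0,0,1,-2.74,2.48,0,0,0,0,1,-2.74,2.48,0,0,0,0,1,-2.74,2.48,0,0,0,0,1,-2.74,2.48,0,0,0,0,1,-2.74,2.48,0,0,0,0,1,-2.74,2.48,0,0,0,0,1,-2.74,2.48,0,0,0,0,1,0,0,0,0,0,0]'
python3 - <<'E'
from h import *
s=state();im=get_image('wrist');cv2.imwrite('pics/w1.png',im[:,:,::-1]);C=cam('wrist',s)
np.savez('w1.npz',p=s['position'],R=s['tcp_rot']);print(s['position'])
for q in("deck","apron","scanner_window"):
    t=tip_of('wrist',q);print(q,[(round(d['p'],2),np.round(d['position'],1).tolist()) for d in t[:2]])
    o,v=ray(C,t[0]['position']);print({'deck':onz(C,t[0]['position'],.075),'apron':onz(C,t[0]['position'],.0375),'scanner_window':onz(C,t[0]['position'],.14)}[q])
E
```

```text
clock: 1.73
position: [0.2429, 0.5486, 0.3612]
tcp_rot: [[0.006, 1.0, 0.0], [1.0, -0.006, 0.0], [0.0, 0.0, -1.0]]
force: [-0.4, 1.1, -0.7]
width: 1.001
grasp_force: 0.0
clock: 2.4
position: [0.4422, 0.3279, 0.3606]
tcp_rot: [[-0.0, 1.0, 0.0], [1.0, 0.0, 0.0], [0.0, 0.0, -1.0]]
force: [0.1, 0.6, 0.1]
width: 0.998
grasp_force: 0.0
clock: 3.15
position: [0.6432, 0.1046, 0.3565]
tcp_rot: [[0.007, 1.0, -0.004], [1.0, -0.007, -0.003], [-0.003, -0.004, -1.0]]
force: [0.1, 1.3, -2.5]
width: 1.002
grasp_force: 0.0
[0.64324554 0.10462547 0.35650605]
deck [(0.88, [348.8, 170.6])]
[0.68707413 0.08460419 0.075     ]
apron [(0.7, [304.2, 171.9])]
[0.61422307 0.07510713 0.0375    ]
scanner_window [(0.66, [318.9, 136.4])]
[0.64122747 0.14361559 0.14      ]
```

View pics/w1.png

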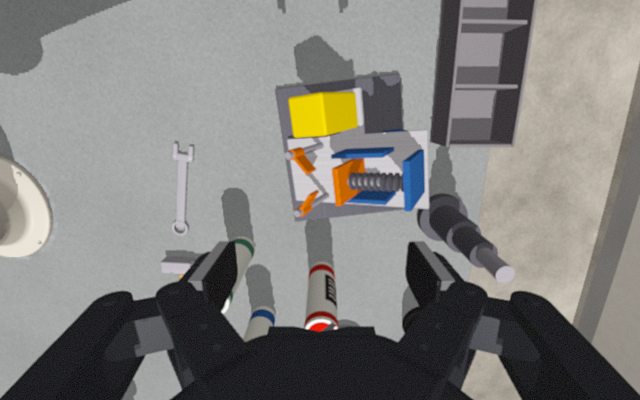

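The wrist view shows the magazine: apron edge from (288,138) to (297,218), the lips at (302,160) and (309,204), and the scanner top at about (325,115). It is turned by a few degrees of yaw. I'll overlay a model and fit its pose.

```bash
cat > fit.py <<'E'
from h import *
def deckT(x,y,a):
    c,s=np.cos(a),np.sin(a);k,h=np.cos(np.pi/6),.5
    R=np.array([[k*c,-s,-h*c],[k*s,c,-h*s],[h,0,k]]);return R,np.array([x,y,.075])
M={'a+':(-110,55,0),'a-':(-110,-55,0),'w+0':(0,29,50),'w+1':(75,29,50),'w-0':(0,-29,50),'w-1':(75,-29,50),
'f+':(22,25,92),'f-':(22,-25,92),'p+':(-44,42,90),'p-':(-44,-42,90),'t+':(-24,14,82),'t-':(-24,-14,82)}
E
python3 - <<'E'
from fit import *
z=np.load('w1.npz');C=cam('wrist',dict(position=z['p'],tcp_rot=z['R']))
im=cv2.imread('pics/w1.png')[70:230,270:440];im=cv2.resize(im,None,fx=4.5,fy=3.7,interpolation=cv2.INTER_CUBIC)
R,D=deckT(.685,.08,np.radians(6))
for n,m in M.items():
    u=proj(C,D+R@np.array(m)/1e3);print(n,u.round(1));q=((u-[270,70])*[4.5,3.7]).astype(int)
    cv2.circle(im,q.tolist(),4,(0,255,0),1);cv2.putText(im,n,q.tolist(),0,.45,(255,0,255),1)
cv2.imwrite('pics/w1o.png',im)
E
```

```text
a+ [286.9 141.7]
a- [295.6 202.1]
w+0 [330.6 161.8]
w+1 [381.8 161.4]
w-0 [334.6 200.8]
w-1 [384.1 204.2]
f+ [330.4 171.6]
f- [334.3 209. ]
p+ [287.5 158.8]
p- [295.8 216.2]
t+ [305.4 177.5]
t- [308.  196.8]
```

View pics/w1o.png

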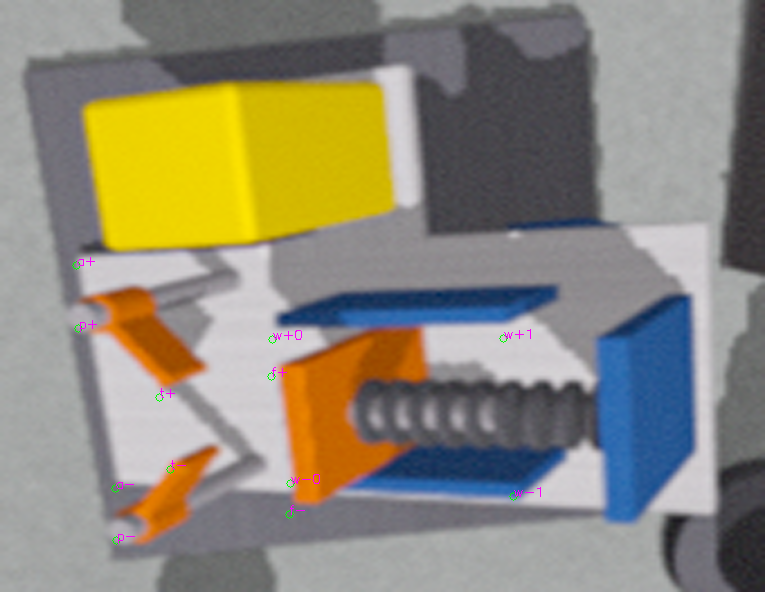

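Run:
```python
from fit import *
from scipy.optimize import least_squares
z=np.load('w1.npz');C=cam('wrist',dict(position=z['p'],tcp_rot=z['R']))
O={'a+':(78,247),'a-':(107,487),'p+':(90,312),'p-':(128,527),'t+':(165,382),'t-':(187,462),'f+':(283,367),'f-':(297,503),'w+0':(277,318),'w-1':(513,493)}
O={k:np.array(v)/[4.5,3.7]+[270,70] for k,v in O.items()}
def f(p,zf=True):
    R,D=deckT(*p[:3]);D[2]+=p[3] if len(p)>3 else 0
    return np.concatenate([proj(C,D+R@np.array(M[k])/1e3)-O[k] for k in O])
for p0 in([.685,.084,.1],[.685,.084,.1,0]):
    r=least_squares(f,p0,loss='soft_l1');print(r.x,np.degrees(r.x[2]));print(dict(zip(O,f(r.x).reshape(-1,2).round(1).tolist())))
get_image('top');get_image('scene')
for n in('top','scene'):
  for q in("cartridge_blue","cartridge_red","cartridge_green","blue_label","bolt_jar"):
    t=tip_of(n,q);b=boxes_of(n,q)
    print(n,q,[(round(d['p'],2),np.round(d['position']).tolist(),onz(cam(n),d['position'],0).round(3)) for d in t[:1]],b[0]['extent'] if b else 0)
```

```text
[0.68704917 0.0832129  0.075063  ] 4.30079289119893
{'a+': [1.4, 1.3], 'a-': [1.8, -2.6], 'p+': [-0.4, 0.2], 'p-': [-2.3, 0.1], 't+': [0.4, 0.6], 't-': [-2.6, -1.5], 'f+': [-0.3, -0.8], 'f-': [-0.7, 0.2], 'w+0': [1.0, 3.1], 'w-1': [1.2, -0.5]}
[0.68707002 0.08366528 0.07565531 0.00165063] 4.334730141852597
{'a+': [1.3, 1.2], 'a-': [1.8, -2.6], 'p+': [-0.6, 0.1], 'p-': [-2.4, 0.3], 't+': [0.3, 0.6], 't-': [-2.6, -1.4], 'f+': [-0.3, -0.8], 'f-': [-0.6, 0.3], 'w+0': [1.1, 2.9], 'w-1': [1.5, -0.4]}
top cartridge_blue [(0.8, [405.0, 204.0], array([ 0.514, -0.237,  0.   ]))] [398.4, 188.9, 432.1, 212.6]
top cartridge_red [(0.66, [372.0, 160.0], array([ 0.646, -0.145,  0.   ]))] [361.4, 137.6, 387.6, 174.3]
top cartridge_green [(0.74, [355.0, 214.0], array([ 0.485, -0.09 ,  0.   ]))] [343.6, 198.7, 370.1, 223.8]
top blue_label [(0.72, [413.0, 190.0], array([ 0.554, -0.263,  0.   ]))] [400.9, 186.1, 434.7, 209.3]
top bolt_jar [(0.75, [460.0, 213.0], array([ 0.483, -0.398,  0.   ]))] [445.8, 196.5, 484.4, 229.4]
scene cartridge_blue [(0.97, [237.0, 259.0], array([ 0.521, -0.249,  0.   ]))] [221.8, 206.1, 245.6, 262.6]
scene cartridge_red [(0.79, [293.0, 272.0], array([ 0.64 , -0.137,  0.   ]))] [284.8, 219.9, 302.4, 281.4]
scene cartridge_green [(0.84, [287.0, 235.0], array([ 0.501, -0.084,  0.   ]))] [272.8, 182.3, 287.4, 238.4]
scene blue_label [(0.76, [237.0, 241.0], array([ 0.455, -0.221,  0.   ]))] [219.8, 204.1, 246.7, 265.7]
scene bolt_jar [(0.82, [180.0, 265.0], array([ 0.465, -0.394,  0.   ]))] [161.5, 234.9, 195.4, 275.9]
```

```bash
python3 -m handwheel '[1,-3.45,-1,0,0,0,0,1,-3.45,-1,0,0,0,0,1,-3.45,-1,0,0,0,0,1,-3.45,-1,0,0,0,0,1,-3.45,-1,0,0,0,0,1,-3.45,-1,0,0,0,0,1,-3.45,-1,0,0,0,0,1,-3.45,-1,0,0,0,0,1,-3.45,-1,0,0,0,0,1,-3.45,-1,0,0,0,0]'
python3 -m handwheel '[1,0,0,0,0,0,0.12,1,0,0,0,0,0,0.12,1,0,0,0,0,0,0.12,1,0,0,0,0,0,0.12,1,0,0,0,0,0,0.12,1,0,0,0,0,0,0.12,1,0,0,0,0,0,0.12,1,0,0,0,0,0,0.12,1,0,0,0,0,0,0.12,1,0,0,0,0,0,0.12,1,0,0,0,0,0,0.12,1,0,0,0,0,0,0.12]'
python3 -m handwheel '[1,0,0,0,0,0,0.12,1,0,0,0,0,0,0]'
python3 - <<'E'
from h import *
s=state();im=get_image('wrist');cv2.imwrite('pics/w2.png',im[:,:,::-1]);C=cam('wrist',s)
np.savez('w2.npz',p=s['position'],R=s['tcp_rot']);print(s['clock'],s['position'],np.round(s['tcp_rot'],3).tolist())
for q in("cartridge_blue","blue_label"):
    t=tip_of('wrist',q);print(q,[(round(d['p'],2),np.round(d['position'],1).tolist(),onz(C,d['position'],0 if q[0]=='c' else .085)) for d in t[:2]])
h=cv2.cvtColor(im,cv2.COLOR_RGB2HSV);m=cv2.inRange(h,(100,120,60),(125,255,255))
n,l,st,ce=cv2.connectedComponentsWithStats(m)
for i in range(1,n):
    if st[i,4]>60:print(st[i],ce[i],onz(C,ce[i],.17))
E
```

```text
clock: 5.28
position: [0.5389, -0.2363, 0.3606]
tcp_rot: [[-0.0, 1.0, 0.0], [1.0, 0.0, -0.0], [-0.0, 0.0, -1.0]]
force: [0.3, 0.7, 1.0]
width: 0.995
grasp_force: 0.0
clock: 6.28
position: [0.5397, -0.2347, 0.3605]
tcp_rot: [[0.992, 0.125, 0.0], [0.125, -0.992, -0.0], [0.0, 0.0, -1.0]]
force: [-0.5, -0.7, 0.9]
width: 1.001
grasp_force: 0.0
clock: 6.45
position: [0.5397, -0.2348, 0.3604]
tcp_rot: [[1.0, 0.007, 0.0], [0.007, -1.0, -0.0], [0.0, 0.0, -1.0]]
force: [0.1, -0.7, 0.1]
width: 0.996
grasp_force: 0.0
6.45 [ 0.53968154 -0.23475967  0.36044802] [[1.0, 0.007, 0.0], [0.007, -1.0, -0.0], [0.0, 0.0, -1.0]]
cartridge_blue [(0.9, [326.7, 163.9], array([ 0.51822091, -0.24475369,  0.        ])), (0.7, [129.6, 103.5], array([0.62503865, 0.1052485 , 0.        ]))]
blue_label [(0.67, [334.0, 157.1], array([ 0.54402642, -0.25407036,  0.085     ]))]
[  71    0   54   71 1706] [98.73446659 33.2901524 ] [0.69786121 0.01919326 0.17      ]
[117   0  32  16 331] [135.0694864    5.97885196] [ 0.72470705 -0.02733619  0.17      ]
[ 460    0  151  118 9485] [526.22266737  53.09615182] [ 0.67958143 -0.46928303  0.17      ]
[ 22  16  34  41 377] [38.08488064 34.68169761] [0.6983348  0.09244337 0.17      ]
[318 175  30  29 621] [332.42190016 189.98228663] [ 0.51491172 -0.2489157   0.17      ]
```

View pics/w2.png

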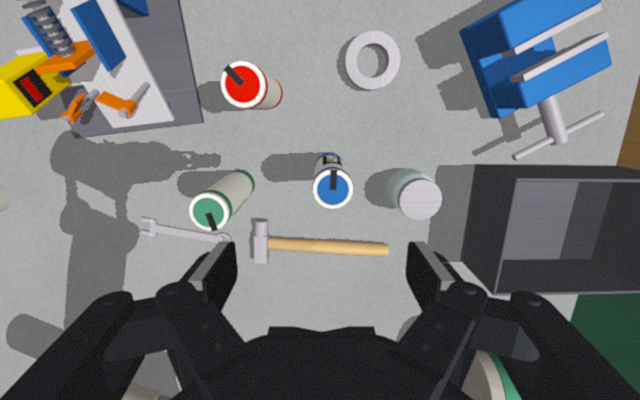

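The blue top is at (332,188), with its bar pointing up to (334,172), which is nearly world +x. Nothing tall stands within finger range. Next I'll measure the bar angle and the centre.

Run:
```python
from h import *
z=np.load('w2.npz');C=cam('wrist',dict(position=z['p'],tcp_rot=z['R']))
im=cv2.imread('pics/w2.png');b=im.astype(int)
m=cv2.inRange(cv2.cvtColor(im,cv2.COLOR_BGR2HSV),(100,120,60),(125,255,255))
m[:170]=0;m[215:]=0;m[:,:310]=0;m[:,355:]=0
pts=np.argwhere(m)[:,::-1].astype(np.int32)
hull=cv2.convexHull(pts);e=cv2.fitEllipse(hull);print(e)
W=onz(C,e[0],.17);print('top centre',W)
yy,xx=np.mgrid[:400,:640]
bar=(b.max(2)<80)&(np.hypot(xx-e[0][0],yy-e[0][1])<22)&(yy>168)
P=np.array([onz(C,(x,y),.17)[:2] for y,x in np.argwhere(bar)]);print(len(P),P.mean(0))
d=P.mean(0)-W[:2];print('dir',np.degrees(np.arctan2(d[1],d[0])),np.hypot(*d))
_,_,vt=np.linalg.svd(P-P.mean(0));print('pca',np.degrees(np.arctan2(vt[0][1],vt[0][0])))
```

```text
((331.27215576171875, 187.04598999023438), (29.138933181762695, 35.8951530456543), 150.7376708984375)
top centre [ 0.51878459 -0.2473851   0.17      ]
89 [ 0.52900793 -0.24935138]
dir -10.88693042031036 0.010410714947808005
pca -179.79165118219285
```

```bash
python3 -m handwheel '[1,-0.8,0.43,3.6,0,0,0,1,-0.8,0.43,3.6,0,0,0,1,-0.8,0.43,3.6,0,0,0,1,0,0,0,0,0,0]'
python3 - <<'E'
from h import *
s=state();im=get_image('wrist')[:,:,::-1].copy();C=cam('wrist',s);print(s['position'])
np.savez('w3.npz',p=s['position'],R=s['tcp_rot']);cv2.imwrite('pics/w3.png',im)
u0=proj(C,[.516,-.248,.17]);print(u0)
t=tip_of('wrist','cartridge_blue');print([(d['p'],d['position'],onz(C,d['position'],0)) for d in t[:1]])
h=cv2.cvtColor(im,cv2.COLOR_BGR2HSV);m=cv2.inRange(h,(100,110,60),(125,255,255))
n,l,st,ce=cv2.connectedComponentsWithStats(m);i=l[int(u0[1])+6,int(u0[0])-6];print(st[i])
x0,y0=np.array(u0,int)-50;c=cv2.resize(im[y0:y0+100,x0:x0+100],(600,600),interpolation=cv2.INTER_CUBIC);cv2.imwrite('pics/w3c.png',c);print(x0,y0)
E
```

```text
clock: 6.93
position: [0.511, -0.2464, 0.2394]
tcp_rot: [[1.0, 0.012, -0.019], [0.012, -1.0, 0.01], [-0.019, -0.01, -1.0]]
force: [0.1, -0.5, -4.6]
width: 0.996
grasp_force: 0.0
[ 0.51095476 -0.24635537  0.23937832]
[324.53633657 192.25373744]
[(0.76, [321.5, 159.3], array([ 0.51312042, -0.24398308,  0.        ]))]
[ 302  170   48   45 1512]
274 142
```

View pics/w3c.png

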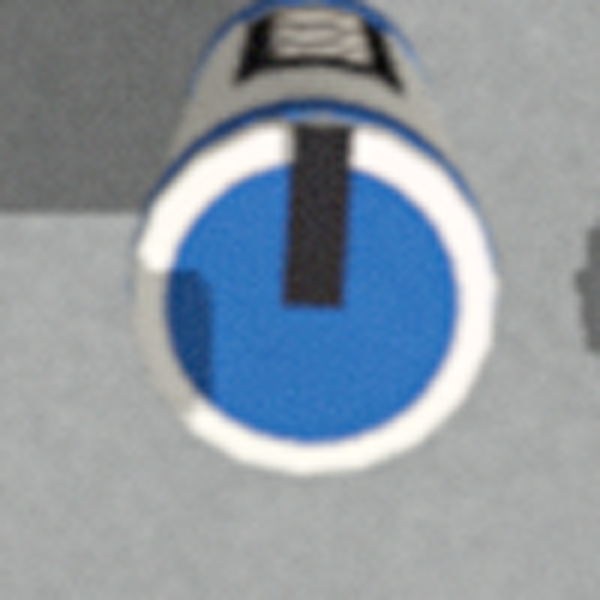

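```bash
python3 -m handwheel '[1,0,0,0,0,0,0,1,0,0,0,0,0,0]';python3 - <<'E'
from h import *
z=np.load('w3.npz');C=cam('wrist',dict(position=z['p'],tcp_rot=z['R']))
f=lambda u:onz(C,np.array(u)/6+[274,142],.17)
a,b,c=f((314,305)),f((324,128)),f((313,300));print(a,b,np.degrees(np.arctan2(*(b-a)[1::-1])))
p,q=f((285,300)),f((295,130));print(np.degrees(np.arctan2(*(q-p)[1::-1])))
p,q=f((342,303)),f((353,130));print(np.degrees(np.arctan2(*(q-p)[1::-1])))
E
```

```text
clock: 7.2
position: [0.5177, -0.2485, 0.2578]
tcp_rot: [[1.0, 0.012, 0.007], [0.012, -1.0, -0.004], [0.007, 0.004, -1.0]]
force: [0.1, -0.6, 1.2]
width: 1.003
grasp_force: 0.0
[ 0.5155284  -0.24953129  0.17      ] [ 0.54078029 -0.25046071  0.17      ] -2.1078791292494645
-2.5196973051327824
-2.2243273127396805
```

```bash
python3 -m handwheel '[1,0,0.2,1,0,0,0.052,1,0,0,1.8,0,0,0,1,0,0,1.8,0,0,0,1,0,0,1.8,0,0,0,1,0,0,1.8,0,0,0,1,0,0,1.8,0,0,0,1,0,0,1.5,0,0,0,1,0,0,0.9,0,0,0,1,0,0,0.4,0,0,0,1,0,0,0,0,0,0,1,0,0,0,0,0,0]'
python3 -m handwheel '[0,0,0,0,0,0,0,0,0,0,0,0,0,0,0,0,0,0,0,0,0,0,0,0,0,0,0,0,0,0,0,0,0,0,0,0,0,0,0,0,0,0]' 70
```

```text
clock: 8.12
position: [0.5168, -0.2503, 0.1263]
tcp_rot: [[0.999, -0.041, 0.002], [-0.041, -0.999, -0.001], [0.002, 0.001, -1.0]]
force: [0.2, 0.4, 0.6]
width: 1.002
grasp_force: 0.0
clock: 8.62
position: [0.5166, -0.2501, 0.1259]
tcp_rot: [[0.999, -0.041, 0.003], [-0.041, -0.999, -0.001], [0.003, 0.001, -1.0]]
force: [0.7, 0.6, 5.9]
width: 0.583
grasp_force: 73.9
```

```bash
python3 -m handwheel '[0,0,0,-0.7,0,0,0,0,0,0,-1.4,0,0,0,0,0,0,-1.8,0,0,-0.12,0,0,0,-1.8,0,0,-0.12,0,0,0,-1.8,0,0,-0.12,0,0,0,-1.8,0,0,-0.12,0,0,0,-1.8,0,0,-0.12,0,0,0,-1.8,0,0,-0.12,0,0,0,-1.8,0,0,-0.12,0,0,0,-1.8,0,0,-0.12,0,0,0,-1.8,0,0,-0.12,0,0,0,-1.8,0,0,-0.12]'
python3 -m handwheel '[0,0,0,-0.9,0,0,-0.12,0,0,0,0,0,0,-0.12,0,0,0,0,0,0,-0.12,0,0,0,0,0,0,-0.13,0,0,0,0,0,0,0]'
```

```text
clock: 9.62
position: [0.5154, -0.2498, 0.3264]
tcp_rot: [[0.395, 0.919, -0.001], [0.919, -0.395, 0.0], [-0.0, -0.001, -1.0]]
force: [1.4, -0.2, -4.1]
width: 0.589
grasp_force: 73.0out of range: a turn must lie within [-0.125, 0.125]
```

```bash
python3 -m handwheel '[0,0,0,-0.9,0,0,-0.1235,0,0,0,0,0,0,-0.1235,0,0,0,0,0,0,-0.1235,0,0,0,0,0,0,-0.1235,0,0,0,0,0,0,0,0,0,0,0,0,0,0]'
```

```text
clock: 10.12
position: [0.5157, -0.2499, 0.3345]
tcp_rot: [[-0.078, 0.997, -0.001], [0.997, 0.078, 0.0], [0.0, -0.001, -1.0]]
force: [-0.5, 0.6, -3.0]
width: 0.583
grasp_force: 73.2
```

```bash
python3 -m handwheel '[0,1.6,0.1,0,0,0,0,0,2.9,0.17,0,0,0,0,0,3.4,0.2,0,0,0,0,0,3.4,0.2,0,0,0,0,0,3.4,0.2,0,0,0,0,0,3.4,0.2,0,0,0,0,0,3.4,0.2,0,0,0,0,0,3.4,0.2,0,0,0,0,0,3.4,0.2,0,0,0,0,0,2.4,0.15,0,0,0,0,0,1.2,0.08,0,0,0,0]'
python3 -m handwheel '[0,0,0,0,-0.07,0,0,0,0,0,0,-0.1,0,0,0,0,0,0,-0.1,0,0,0,0,0,0,-0.1,0,0,0,0,0,0,-0.1,0,0,0,0,0,0,-0.0536,0,0,0,0,0,0,0,0,0,0,0,0,0,0,0,0]'
python3 - <<'E'
from h import *
s=state();im=get_image('wrist')[:,:,::-1].copy();C=cam('wrist',s);print(s['position'])
np.savez('w4.npz',p=s['position'],R=s['tcp_rot']);cv2.imwrite('pics/w4.png',im)
E
```

```text
clock: 11.03
position: [0.5078, 0.073, 0.3347]
tcp_rot: [[-0.083, 0.997, -0.0], [0.997, 0.083, 0.001], [0.001, 0.0, -1.0]]
force: [0.7, -0.4, -2.7]
width: 0.585
grasp_force: 73.5
clock: 11.7
position: [0.5075, 0.0693, 0.3343]
tcp_rot: [[-0.08, 0.864, 0.497], [0.997, 0.069, 0.041], [0.001, 0.499, -0.867]]
force: [-0.2, -0.7, -3.9]
width: 0.58
grasp_force: 75.0
[0.50748174 0.06930573 0.33428466]
```

View pics/w4.png

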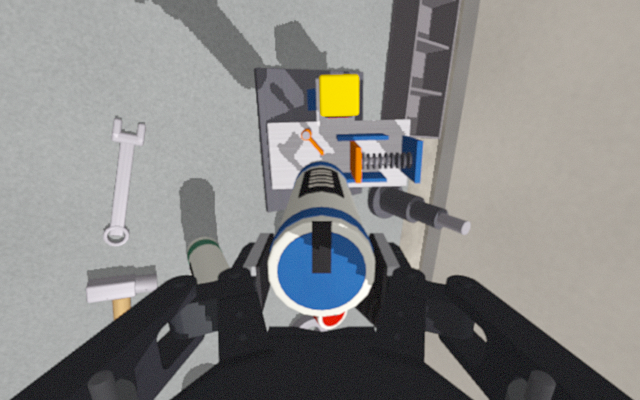

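The cartridge is held upright in the tool with its label towards the scanner side. The deck shows from (267,124) to (410,185) and the scanner top at (339,96). One zoomed overlay next, to correct the deck pose.

Run:
```python
from fit import *
M.update({'s1':(-25,65,100),'s2':(25,65,100),'s3':(25,115,100),'s4':(-25,115,100),'foot':(0,0,0)})
z=np.load('w4.npz');C=cam('wrist',dict(position=z['p'],tcp_rot=z['R']))
im=cv2.imread('pics/w4.png')[60:200,250:440];im=cv2.resize(im,None,fx=4.2,fy=4.2,interpolation=cv2.INTER_CUBIC)
R,D=deckT(.687,.0835,np.radians(4.7))
for n,m in M.items():
    u=proj(C,D+R@np.array(m)/1e3);q=((u-[250,60])*4.2).astype(int);print(n,q)
    cv2.circle(im,q.tolist(),3,(0,255,0),1)
cv2.imwrite('pics/w4o.png',im)
```

```text
a+ [ 78 260]
a- [ 92 536]
w+0 [370 340]
w+1 [583 340]
w-0 [367 501]
w-1 [573 501]
f+ [446 366]
f- [441 519]
p+ [238 312]
p- [242 567]
t+ [301 396]
t- [301 480]
s1 [298 237]
s2 [463 237]
s3 [469  61]
s4 [297  61]
foot [362 401]
```

View pics/w4o.png

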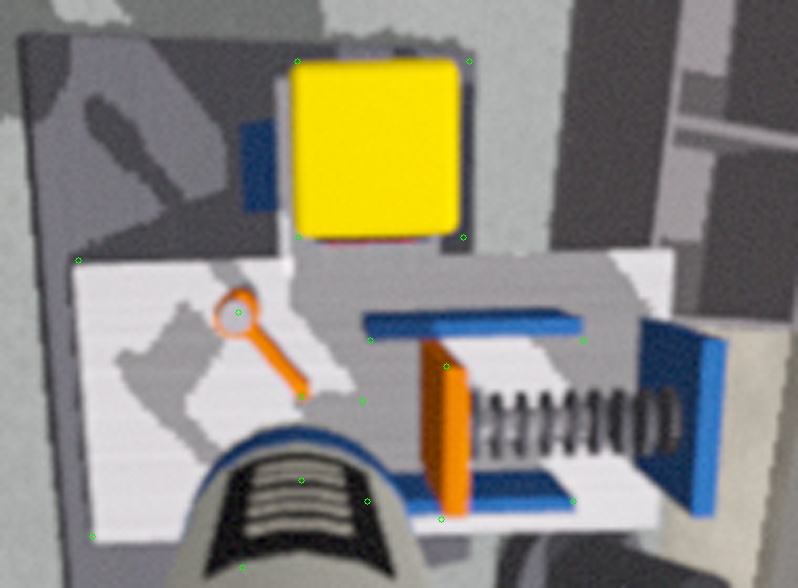

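```bash
cat > go.py <<'E'
import sys
from fit import *
from scipy.spatial.transform import Rotation as Ro
P=(float(sys.argv[1]),0,float(sys.argv[2])) # deck x, z of foot (mm)
R,D=deckT(.6864,.0830,np.radians(5.5))
s=state();Rt=np.array(s['tcp_rot']);p=np.array(s['position'])
Td=np.column_stack([R[:,1],R[:,0],-R[:,2]])
f=D+R@np.array([P[0],float(sys.argv[3]) if len(sys.argv)>3 else 0,P[2]+126])/1e3
print('tool shift cm',(Rt.T@(f-p)*100).round(2),'turn',Ro.from_matrix(Rt.T@Td).as_rotvec().round(4),'now deck mm (foot)',((R.T@(p-D))*1e3-[0,0,126]).round(1))
E
python3 - <<'E'
from fit import *
from scipy.optimize import least_squares
z=np.load('w4.npz');C=cam('wrist',dict(position=z['p'],tcp_rot=z['R']))
M.update({'s1':(-25,65,100),'s2':(25,65,100),'s3':(25,115,100),'s4':(-25,115,100)})
O={'a+':(75,264),'a-':(94,542),'p+':(237,312),'s1':(295,240),'s2':(459,237),'s3':(460,60),'s4':(291,62),'f+':(440,365),'t+':(300,394)}
O={k:np.array(v)/4.2+[250,60] for k,v in O.items()}
def f(p):
    R,D=deckT(*p);return np.concatenate([proj(C,D+R@np.array(M[k])/1e3)-O[k] for k in O])
r=least_squares(f,[.687,.083,.08],loss='soft_l1',f_scale=.5);print(r.x,np.degrees(r.x[2]));print(dict(zip(O,f(r.x).reshape(-1,2).round(1).tolist())))
im=cv2.imread('pics/w4.png');m=cv2.inRange(cv2.cvtColor(im,cv2.COLOR_BGR2HSV),(95,110,40),(125,255,255));m[:226]=0
n,l,st,ce=cv2.connectedComponentsWithStats(m);i=l[275,300];print(st[i],[proj(C,z['p']+z['R']@[dx,0,-.044]).round(1) for dx in(-.003,0,.003)])
E
python3 go.py -75 60
```

```text
[0.68656347 0.08435117 0.10140515] 5.81008700996835
{'a+': [-0.0, -0.2], 'a-': [-0.0, -0.9], 'p+': [-0.4, 0.6], 's1': [-0.3, -0.2], 's2': [0.0, -0.2], 's3': [0.5, -0.1], 's4': [-0.2, 0.1], 'f+': [1.0, 0.1], 't+': [0.0, 0.9]}
[ 278  233   87   77 4588] [array([317.7, 274.7]), array([317.7, 269.1]), array([317.6, 263.4])]
tool shift cm [-0.32 -4.97 12.81] turn [-0.0016  0.0073 -0.0136] now deck mm (foot) [-25.1   3.5 188. ]
```

```bash
sed -i 's/deckT(.6864,.0830,np.radians(5.5))/deckT(.6866,.0842,np.radians(5.8))/' go.py; python3 go.py -75 40 1.2;  python3 go.py -75 8 1.2
```

```text
tool shift cm [-0.15 -4.94 14.83] turn [-0.0016  0.0099 -0.0181] now deck mm (foot) [-25.3   3.3 188.2]
tool shift cm [-0.12 -4.93 18.03] turn [-0.0016  0.0099 -0.0181] now deck mm (foot) [-25.3   3.3 188.2]
```

```bash
python3 -m handwheel '[0,-0.02,-0.5,1,0,0.01,-0.018,0,-0.02,-0.8,2.2,0,0,0,0,-0.02,-0.8,2.5,0,0,0,0,-0.02,-0.8,2.5,0,0,0,0,-0.02,-0.8,2.5,0,0,0,0,-0.02,-0.6,2,0,0,0,0,-0.02,-0.4,1.4,0,0,0,0,0,-0.24,0.7,0,0,0,0,0,0,0,0,0,0,0,0,0,0,0,0,0]'
python3 go.py -75 6 1.2;python3 go.py -75 0 1.2
```

```text
clock: 12.58
position: [0.5402, 0.0713, 0.1817]
tcp_rot: [[-0.102, 0.862, 0.496], [0.995, 0.088, 0.051], [-0.0, 0.499, -0.867]]
force: [0.3, -0.4, -3.1]
width: 0.586
grasp_force: 75.1
tool shift cm [-0.08 -0.1   3.39] turn [-0.0012 -0.0004  0.0009] now deck mm (foot) [-73.9   1.9  39.9]
tool shift cm [-0.08 -0.1   3.99] turn [-0.0012 -0.0004  0.0009] now deck mm (foot) [-73.9   1.9  39.9]
```

```bash
python3 -m handwheel '[0,-0.04,-0.05,0.7,0,0,0,0,-0.04,-0.05,1,0,0,0,0,0,0,1,0,0,0,0,0,0,0.6,0,0,0,0,0,0,0.2,0,0,0,0,0,0,0,0,0,0,0,0,0,0,0,0,0]'
python3 go.py -75 0 1.2
python3 -m handwheel '[0,0,0,0.1,0,0,0,0,0,0,0.1,0,0,0,0,0,0,0.1,0,0,0,0,0,0,0,0,0,0]'
python3 go.py -75 0 1.2
```

```text
clock: 13.17
position: [0.5565, 0.0722, 0.1506]
tcp_rot: [[-0.102, 0.862, 0.497], [0.995, 0.089, 0.051], [-0.0, 0.5, -0.866]]
force: [0.2, -1.0, -3.1]
width: 0.586
grasp_force: 75.1
tool shift cm [-0.    0.04  0.47] turn [-0.0003 -0.0004  0.0013] now deck mm (foot) [-75.4   1.2   4.7]
clock: 13.5
position: [0.558, 0.0724, 0.1481]
tcp_rot: [[-0.102, 0.861, 0.497], [0.995, 0.089, 0.051], [-0.0, 0.5, -0.866]]
force: [0.3, 0.8, -3.7]
width: 0.58
grasp_force: 75.1
tool shift cm [-0.    0.03  0.19] turn [ 0.0001 -0.0004  0.0013] now deck mm (foot) [-75.3   1.2   1.9]
```

```bash
python3 -m handwheel '[0,0,0,0.1,0,0,0,0,0,0,0,0,0,0]'
python3 -m handwheel '[0,0,0,0.08,0,0,0,0,0,0,0,0,0,0]'
python3 -m handwheel '[0,0,0,0.06,0,0,0,0,0,0,0,0,0,0]'
python3 go.py -75 0 1.2
```

```text
clock: 13.67
position: [0.5586, 0.0724, 0.1476]
tcp_rot: [[-0.102, 0.861, 0.498], [0.995, 0.089, 0.051], [-0.001, 0.5, -0.866]]
force: [-0.9, -0.9, -1.2]
width: 0.582
grasp_force: 75.3
clock: 13.83
position: [0.5588, 0.0723, 0.1477]
tcp_rot: [[-0.102, 0.861, 0.498], [0.995, 0.089, 0.051], [-0.001, 0.5, -0.866]]
force: [-6.8, -1.0, 1.9]
width: 0.585
grasp_force: 76.1
clock: 14.0
position: [0.5589, 0.0722, 0.1477]
tcp_rot: [[-0.102, 0.861, 0.498], [0.995, 0.089, 0.05], [-0.001, 0.5, -0.866]]
force: [-9.7, -0.7, 6.2]
width: 0.581
grasp_force: 76.5
tool shift cm [ 0.02 -0.03  0.11] turn [0.0005 0.0002 0.0016] now deck mm (foot) [-74.7   1.    1.1]
```

Contact is made: the foot is on the apron with about 13 N. I'll ease off slightly and push up the slope in stages.

```bash
python3 -m handwheel '[0,0,0.2,-0.06,0,0,0,0,0,0.4,0,0,0,0,0,0,0.5,0,0,0,0,0,0,0.5,0,0,0,0,0,0,0.5,0,0,0,0,0,0,0.3,0,0,0,0,0,0,0.1,0,0,0,0]'
python3 go.py 5 0 1.2
python3 -m handwheel '[0,0,0.3,0,0,0,0,0,0,0.4,0,0,0,0,0,0,0.4,0,0,0,0,0,0,0.4,0,0,0,0,0,0,0.3,0,0,0,0,0,0,0.2,0,0,0,0]'
python3 go.py 5 0 1.2
```

```text
clock: 14.58
position: [0.5802, 0.0747, 0.1594]
tcp_rot: [[-0.102, 0.862, 0.497], [0.995, 0.089, 0.051], [-0.0, 0.499, -0.866]]
force: [-7.3, -0.7, 1.5]
width: 0.583
grasp_force: 86.3
tool shift cm [-0.02  5.53  0.05] turn [-0.0008 -0.0004  0.0014] now deck mm (foot) [-50.3   1.3   0.5]
clock: 15.08
position: [0.5906, 0.0758, 0.1655]
tcp_rot: [[-0.103, 0.871, 0.48], [0.995, 0.09, 0.049], [-0.001, 0.482, -0.876]]
force: [-46.0, -5.9, 16.9]
width: 0.587
grasp_force: 96.9
tool shift cm [-0.02  4.32 -0.03] turn [-0.0202 -0.0003  0.0019] now deck mm (foot) [-38.2   1.3   0.6]
```

The push jams: about 41 N on the floor normal and the tool has pitched 1°. I'll unload the foot by lifting a bit, then read again.

```bash
python3 -m handwheel '[0,0,-0.2,-0.1,0,0,0,0,0,0,-0.05,0,0,0,0,0,0,0,0,0,0]'
python3 go.py 5 0 1.2
python3 - <<'E'
from h import *
im=get_image('wrist');cv2.imwrite('pics/w5.png',im[80:330,200:440,::-1].repeat(2,0).repeat(2,1))
get_image('scene');
E
```

```text
clock: 15.33
position: [0.5914, 0.0758, 0.1661]
tcp_rot: [[-0.103, 0.867, 0.488], [0.995, 0.09, 0.05], [-0.0, 0.49, -0.872]]
force: [-17.9, -2.8, 2.0]
width: 0.584
grasp_force: 88.5
tool shift cm [-0.02  4.22  0.02] turn [-0.0111 -0.0004  0.0015] now deck mm (foot) [-37.2   1.3   0.7]
```

View pics/w5.png

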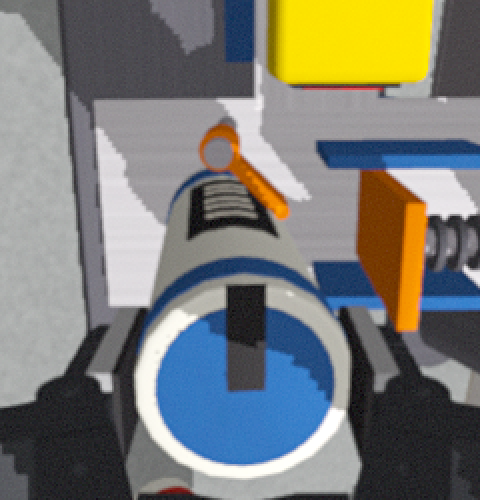

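The cartridge has met the lips centrally and the left lip is starting to swing, so nothing is blocked. I'll continue with the foot unloaded and the pitch corrected.

```bash
python3 -m handwheel '[0,0,0.1,-0.1,-0.011,0,0,0,0,0.2,0,0,0,0,0,0,0.2,0,0,0,0,0,0,0.2,0,0,0,0]'
python3 go.py 5 0 1.2
python3 -m handwheel '[0,0,0.2,0,0,0,0,0,0,0.2,0,0,0,0,0,0,0.2,0,0,0,0]'
python3 go.py 5 0 1.2
```

```text
clock: 15.77
position: [0.5974, 0.0765, 0.1695]
tcp_rot: [[-0.103, 0.862, 0.497], [0.995, 0.089, 0.051], [-0.0, 0.5, -0.866]]
force: [-13.2, -1.3, -2.6]
width: 0.582
grasp_force: 87.2
tool shift cm [-0.02  3.53  0.06] turn [-0.0001 -0.0006  0.0014] now deck mm (foot) [-30.3   1.4   0.6]
clock: 16.02
position: [0.6026, 0.0771, 0.1725]
tcp_rot: [[-0.103, 0.862, 0.497], [0.995, 0.089, 0.051], [-0.0, 0.5, -0.866]]
force: [-11.5, -2.0, -3.6]
width: 0.587
grasp_force: 87.1
tool shift cm [-0.02  2.93  0.06] turn [-0.0001 -0.0006  0.0014] now deck mm (foot) [-24.3   1.4   0.6]
```

```bash
python3 -m handwheel '[0,0,0.25,0,0,0,0,0,0,0.25,0,0,0,0,0,0,0.25,0,0,0,0,0,0,0.25,0,0,0,0,0,0,0.25,0,0,0,0]'
python3 go.py 5 0 1.2
python3 -m handwheel '[0,0,0.25,0,0,0,0,0,0,0.25,0,0,0,0,0,0,0.25,0,0,0,0,0,0,0.25,0,0,0,0,0,0,0.2,0,0,0,0,0,0,0.2,0,0,0,0,0,0,0.15,0,0,0,0,0,0,0,0,0,0,0]'
python3 go.py 5 0 1.2
```

```text
clock: 16.43
position: [0.6156, 0.0784, 0.1809]
tcp_rot: [[-0.102, 0.858, 0.503], [0.995, 0.088, 0.052], [0.0, 0.506, -0.863]]
force: [-2.0, -0.4, -5.6]
width: 0.583
grasp_force: 85.3
tool shift cm [-0.02  1.37  0.14] turn [ 0.0067 -0.0007  0.0012] now deck mm (foot) [-8.7  1.4  1.3]
clock: 17.1
position: [0.6298, 0.08, 0.1911]
tcp_rot: [[-0.103, 0.856, 0.506], [0.995, 0.088, 0.052], [-0.0, 0.509, -0.861]]
force: [-3.9, 1.2, -5.1]
width: 0.588
grasp_force: 84.9
tool shift cm [-0.04 -0.38  0.29] turn [ 0.0106 -0.0008  0.0015] now deck mm (foot) [8.7 1.6 3. ]
```

```bash
python3 -m handwheel '[0,0,-0.2,0.05,0.0106,0,0,0,0,-0.15,0.1,0,0,0,0,0,0,0,0,0,0]'
python3 go.py 5 0 1.2
python3 -m handwheel '[0,0,0,0.06,0,0,0,0,0,0,0,0,0,0]'
python3 go.py 5 0 1.2
```

```text
clock: 17.35
position: [0.6276, 0.0793, 0.1885]
tcp_rot: [[-0.102, 0.861, 0.498], [0.995, 0.089, 0.051], [-0.001, 0.501, -0.865]]
force: [-4.2, 0.9, -3.3]
width: 0.582
grasp_force: 85.2
tool shift cm [ 0.01 -0.05  0.19] turn [0.0011 0.0001 0.0014] now deck mm (foot) [5.5 1.1 1.9]
clock: 17.52
position: [0.628, 0.0793, 0.1881]
tcp_rot: [[-0.102, 0.861, 0.499], [0.995, 0.089, 0.051], [-0.001, 0.501, -0.865]]
force: [-4.5, -0.9, -3.3]
width: 0.581
grasp_force: 85.2
tool shift cm [ 0.02 -0.06  0.13] turn [0.0013 0.0001 0.0013] now deck mm (foot) [5.6 1.  1.3]
```

```bash
python3 -m handwheel '[0,0,0,0.06,0,0,0,0,0,0,0,0,0,0]'
python3 -m handwheel '[0,0,0,0.06,0,0,0,0,0,0,0,0,0,0]'
python3 -m handwheel '[0,0,0,0.05,0,0,0,0,0,0,0,0,0,0]'
python3 go.py 5 0 1.2
python3 - <<'E'
from h import *
im=get_image('wrist');cv2.imwrite('pics/w6.png',im[60:310,200:460,::-1].repeat(2,0).repeat(2,1))
E
```

```text
clock: 17.68
position: [0.6284, 0.0794, 0.1874]
tcp_rot: [[-0.102, 0.861, 0.499], [0.995, 0.089, 0.051], [-0.001, 0.501, -0.865]]
force: [-5.3, -1.3, -2.1]
width: 0.582
grasp_force: 85.5
clock: 17.85
position: [0.6285, 0.0794, 0.1874]
tcp_rot: [[-0.102, 0.861, 0.498], [0.995, 0.089, 0.051], [-0.001, 0.501, -0.865]]
force: [-7.2, -0.5, 1.1]
width: 0.58
grasp_force: 86.0
clock: 18.02
position: [0.6286, 0.0794, 0.1874]
tcp_rot: [[-0.102, 0.861, 0.499], [0.995, 0.089, 0.051], [-0.001, 0.501, -0.865]]
force: [-10.8, -0.6, 2.1]
width: 0.586
grasp_force: 86.3
tool shift cm [ 0.01 -0.08  0.05] turn [0.0013 0.0001 0.0015] now deck mm (foot) [5.8 1.1 0.5]
```

View pics/w6.png

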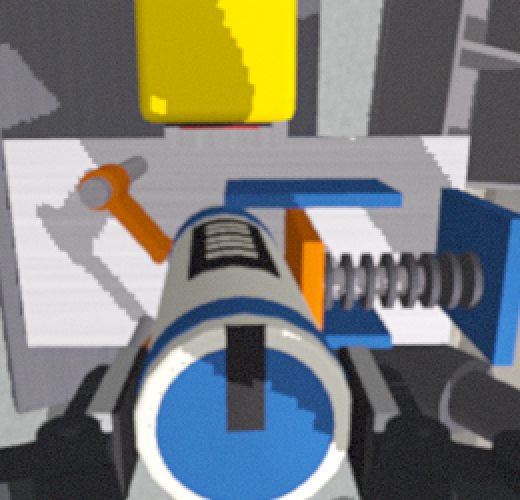

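The left lip has closed behind the cartridge, which stands between the walls against the plate with its label towards the scanner. Releasing.

```bash
python3 -m handwheel '[0,0,0,-0.06,0,0,0,1,0,0,0,0,0,0,1,0,0,0,0,0,0,1,0,0,0,0,0,0,1,0,0,0,0,0,0,1,0,0,0,0,0,0,1,0,0,0,0,0,0,1,0,-0.3,0,0,0,0,1,0,-0.2,0,0,0,0]'
python3 -m handwheel '[1,0,0,-0.6,0,0,0,1,0,0,-1.2,0,0,0,1,0,0,-1.8,0,0,0,1,0,0,-2.4,0,0,0,1,0,0,-2.4,0,0,0,1,0,0,-2.4,0,0,0,1,0,0,-2.4,0,0,0,1,0,0,-1.5,0,0,0,1,0,0,-0.8,0,0,0,1,0,0,0,0,0,0,1,0,0,0,0,0,0]'
python3 - <<'E'
from fit import *
s=state();im=get_image('wrist');C=cam('wrist',s);c=im[40:340,190:470,::-1].copy()
R,D=deckT(.6866,.0842,np.radians(5.8))
for q,m in dict(top=(0,0,170),rim=(0,26,170),label=(0,26,85),tip=(-24,14,82),tipr=(-24,-14,82),f1=(26,25,92),f2=(26,-25,92)).items():
    u=proj(C,D+R@np.array(m)/1e3);print(q,u.round(1))
    cv2.circle(c,(int(u[0]-190),int(u[1]-40)),2,(0,255,0),1)
cv2.imwrite('pics/w7.png',cv2.resize(c,None,fx=2,fy=2,interpolation=cv2.INTER_CUBIC))
E
```

```text
clock: 18.82
position: [0.624, 0.0792, 0.1839]
tcp_rot: [[-0.102, 0.861, 0.498], [0.995, 0.089, 0.051], [-0.0, 0.5, -0.866]]
force: [-0.5, -0.7, 0.4]
width: 0.997
grasp_force: 0.0
clock: 19.73
position: [0.5469, 0.0713, 0.3186]
tcp_rot: [[-0.102, 0.861, 0.498], [0.995, 0.089, 0.051], [-0.0, 0.501, -0.865]]
force: [-0.9, 0.9, -1.2]
width: 1.002
grasp_force: 0.0
top [319.1 187.2]
rim [319.1 161.1]
label [319.5 149.7]
tip [300.5 158.9]
tipr [300.9 180.4]
f1 [340.7 151.3]
f2 [339.9 190.7]
```

View pics/w7.png

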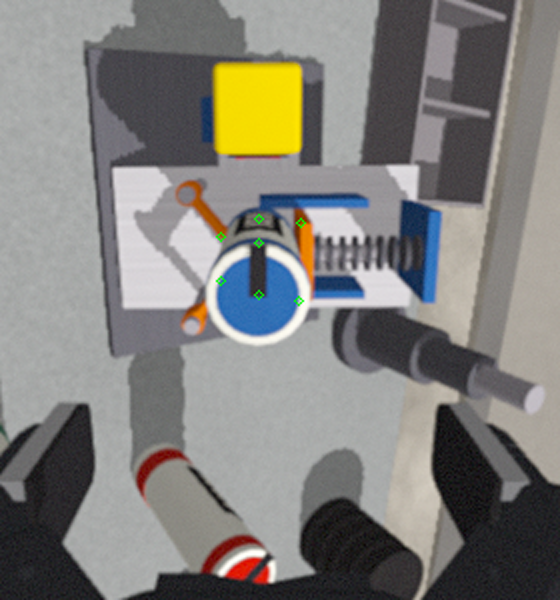

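The last picture shows the cartridge standing at the predicted loaded pose (top at about (319,187)), its bar pointing straight at the scanner. Both lips lie behind it and the gripper is clear.

```bash
python3 -c "
from bench import *
print(hand_in(),state()['clock'])"
```

```text
the job is handed in; nothing more can be done
the job is handed in; nothing more can be done
```

The blue cartridge is loaded and the job handed in at about 20 s: it stands on the sloping floor behind both closed lips with its label facing the scanner; mid-push it jammed briefly at about 49 N at the wrist (limit 120 N), and I eased that off.

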